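# Open the tall canister under the hook rack

## Task

Take the loose lid off the taller of the two white canisters under the hook rack, lifting it by its knob, and set it, knob up, on the middle of the cork-topped adjustable trivet. The trivet's plate is at a different height each time, so lower the lid gently until you feel it resting there and only then let go. Do not push against the rack, and leave the canister and everything else standing where it is.

Things in the scene. Friction and masses are not known exactly. Their poses are not given: they have to be found in the camera images.
- rack: Steel hook rack, fixed. Origin on the counter below the middle of its FRONT bar; x away from the robot, y along the bars. Bars 16 mm thick, 660 mm long, axes 300 mm up, at x = 0 and +100 mm; posts at x = +100, y = +-330. A ladle (y +250) and measuring cup (y -250) hang at the back bar. The canisters stand under the front bar: a gripper pointing straight down is blocked, lean it 30 to 45 degrees.
- tall_canister: The taller white ceramic canister, loose, 1.5 kg: an open pot of 116 mm outer diameter, 150 mm high, wall 7 mm (mouth 102 mm). Origin at the centre of its underside, z up.
- tall_lid: White ceramic lid, about 0.3 kg, loose in the tall canister. Origin: centre of its skirt's underside (140 mm above the counter when closed), z up. Skirt 92 mm wide, z 0 to 10 mm (5 mm play all round in the mouth); disc 120 mm wide, z 10 to 20 mm; straight round knob 32 mm wide, z 20 to 58 mm. On a flat surface it stands on its skirt.
- trivet: Round adjustable trivet, fixed. Origin: centre of its foot's underside on the counter, z up. Foot 120 mm wide; above it on a stem a level round cork-topped plate, 130 mm wide. Its top is 52 to 97 mm above the counter, different each time and NOT reported: feel for it. Its rubber seat gives 0.4 mm per N, up to 10 mm.
- short_canister: The shorter white ceramic canister with its own lid, loose: leave alone. 104 mm in diameter, 100 mm high. Origin at the centre of its underside.
- short_lid: Lid of the shorter canister: leave alone. 108 mm in diameter, knob top 58 mm above its origin (centre of the skirt's underside), 148 mm above the counter.
- bowl: Glass bowl, 140 mm in diameter, 60 mm high, origin at the centre of its underside: leave alone.
- rolling_pin: Wooden rolling pin lying along its own y, 42 mm thick, 280 mm long with the handles, origin on its axis at mid-length: leave alone.
- spoon: Wooden spoon, 200 mm long, lying along its own x: leave alone.
- jar: Jar with a white cap, 68 mm in diameter, 100 mm high, origin at the centre of its underside: leave alone.
- mill: Dark wooden pepper mill, 52 mm in diameter, 140 mm high, origin at the centre of its underside: leave alone.
Things that resemble listed ones, but are neither listed nor needed, are in the scene too. What is shaped like the trivet but pink or turquoise is not meant.

How it is judged (in metres and radians):
On the way, in this order (a step that is already met when the one before it is completed fails the run):
1. the tall canister's lid is held in the fingers, clear above the mouth (z of tall_lid in the frame of tall_canister above 0.155 m and contact force between the fingers and tall_lid above 0.5 N), for 0.1 s.
2. the lid rests on the trivet while the fingers still hold it (contact force between tall_lid and trivet above 0.5 N and contact force between the fingers and tall_lid above 0.5 N and horizontal distance between tall_lid and trivet below 0.03 m), for 0.15 s.
At the end, for the whole second after the job is handed in: The tall canister's lid lies at rest on the trivet, knob up and level within 4.6 degrees, centred within 25 mm. The tall canister stands upright within 30 mm of its start, the short canister and its lid within 20 mm, bowl, rolling pin, spoon, jar and mill within 30 mm (contact force between tall_lid and trivet above 1 N and horizontal distance between tall_lid and trivet below 0.025 m and angle between tall_lid's own z axis and vertical below 0.08 rad and linear speed of tall_lid below 0.02 m/s and angle between tall_canister's own z axis and vertical below 0.05 rad and distance of each of tall_canister, bowl, rolling_pin, spoon, jar, mill from where it was at the start of the episode below 0.03 m and distance of each of short_canister, short_lid from where it was at the start of the episode below 0.02 m); the robot touches nothing.
It fails at once if the robot or the lid pushes against the hook rack (over 6 N) (contact force between any of the arm, the fingers, tall_lid and rack above 6 N).
It fails at once if the lid is pressed or banged on the trivet with more than 25 N (contact force between tall_lid and trivet above 25 N).
It fails at once if the lid is dropped (moves faster than 0.3 m/s while not held) (contact force between the fingers and tall_lid below 0.05 N and linear speed of tall_lid above 0.3 m/s).
It fails at once if the tall canister is tipped (over 11 degrees) or shifted more than 30 mm (angle between tall_canister's own z axis and vertical above 0.2 rad or distance of tall_canister from where it was at the start of the episode above 0.03 m).
It fails at once if the short canister or its lid is shifted more than 20 mm, or the bowl, rolling pin, spoon, jar or mill more than 30 mm (distance of any of short_canister, short_lid from where it was at the start of the episode above 0.02 m or distance of any of bowl, rolling_pin, spoon, jar, mill from where it was at the start of the episode above 0.03 m).
It also fails if it takes over 45 s, if anything falls off the work surface, if the arm or the gripper's body presses on something with over 40 N, if the wrist force passes 120 N, or if a joint passes its speed limit or range.

## Robot

A 6-joint arm with a two-finger parallel gripper is mounted at the origin on the work surface. World frame = base frame: x ahead of the robot, y to its left, z up, the work surface at z = 0. Lengths are in mm, angles in rad, forces in N, time in s.
With the tool pointing down it reaches from about 275 to 1000 mm from the base axis. Payload 8.4 kg.
Tool frame: the origin (TCP) lies at the very end of the fingers, on their centre line; the grasp point (between the pads) lies 19 mm behind it; z points along the fingers, y is the direction in which the jaws open and shut (so a half turn about z gives the same grasp; the last joint's range is limited). The gripper opens to 85 mm and grips with 20 to 120 N. Pads are 22 mm wide; open, the fingers measure 114 mm over their backs; the gripper's body (76 mm by 85 mm) begins 54 mm behind the grasp point. The pads swing forward as they close: fully open they stand 13 mm farther back than shut.
Start: joints at [1.259, 0.353, 1.633, -0, 1.155, -0.002], TCP at [190.541, 595.249, 231.281] pointing down, gripper open.
Joint ranges: [-2.63, 2.63], [-0.92, 2.1], [0.06, 2.66], [-1.3, 4.44], [0, 2.69], [-3.02, 3.02]. Speed limits (rad/s): [2.22, 2.22, 2.79, 3.14, 3.14, 3.14].

## Interface

Orientations are given as [roll, pitch, yaw] about the fixed x, y, z axes, in that order (R = Rz(yaw) Ry(pitch) Rx(roll)).
In Python, from rig import sense, grab_frame, get_calibration, sign_off, boxes_of, trace gives the robot as it stands.
- The arm moves only by the tool servo_tool, never from a script. Its argument "rows" is a list of rows, each a list of 3 entries, a list of its own where there are three numbers: the finger opening in mm, from 0 to 85.4, then the shift along the tool's x, y, z in mm, then the turn, a rotation vector about the tool's x, y, z in degrees. A call has 1 to 8 rows; each row shifts and turns the commanded pose from where the row before left it, along the tool's axes as they then stand; what a row does not reach is not made up. A row lasts 1/8 s, in which the tool goes at most 62.5 mm and 10.7 degrees, less where a joint would pass 70% of its speed; a pose out of reach is approached as far as the arm can. A call is refused whole if a number of a shift passes 62.5 or a number of a turn 10.7, either way. A call with a gripper value outside its range is refused whole. The fingers move at their own pace and stop on an object; "force" is the grip in N (left out, the last holds). Time passes only in rows, so rows that do not move let the fingers close. It gives the time, the measured TCP pose, the force and the opening at its end, in the units of the state.
- sense(): the state, without advancing time (a new reading comes with each control period).
- grab_frame(name): name is "scene" or "top" or "wrist"; returns the picture (420x560x3 uint8, blue, green, red); there is no depth.
- get_calibration(name): a dict with "intrinsics" (3x3 intrinsics, pixels), "world_to_cam" (4x4, takes a point from world to camera coordinates). Camera axes: x right, y down, z forward; pixel columns grow to the right and rows downward; lengths in mm; the calibration is good to about 2 mm. The wrist camera is an equidistant fisheye: a pixel r from the principal point sees the ray r / f radians off the axis. A picture is of the moment at which its call begins: read the wrist's pose just before it. get_calibration takes no time and is no camera call; for the wrist camera it gives the pose at the moment of the call.
- sign_off(): hands the job in, once; it reports no verdict.
Trained networks look in the newest picture that a camera, given by its name, has taken for a name from the list of things; names that differ only in an ending like _2 or _b are one class to them, and where a whole thing is asked for, a point or a joint stands for the part that bears it (a point fixed in the world has none). Each returns a list of dicts, best first, with "conf" (0 to 1); they miss things now and then, are a little off and sometimes report something else, mostly with a low value. They report only what shows in the picture. A call takes as long as a camera call. They do not tell look-alikes from the thing itself.
- boxes_of(camera, thing): "centre" ([x, y, z] in mm, in the coordinates of the camera as it stood for that picture, good to about 4 mm: the middle of the surface that is visible of it).
- trace(camera, thing): "mask" (420x560 bool, what is visible of it).
The state is a dict: "clock": time; "qpos": joint angles; "qvel": joint speeds; "joint_efforts": joint torques, N m; "eef_pos": TCP position; "tcp_rot": TCP orientation; "contact_force": force on the tool from outside, world axes, zero at the start; "wrist_torque": the same for the moment, N m; "opening": opening from 0.0 (shut) to 1.0 (fully open).
Only numpy, scipy, OpenCV 4.12 (cv2) and the standard library are available. Lean on these libraries where they do the work, as an engineer would, in place of code of your own. Each camera call takes 0.05 s, during which the arm holds its last target. There are 200 camera calls.

## Working session

There is one attempt and no reset: what is moved stays moved. The work goes in short steps, Python scripts to look and compute and a tool call to move; the robot and the scene stay as the last step left them, time stands still between calls to the robot, and variables do not carry over. Pictures are saved under pics/ and viewed, about 8 in all and at most 12, crops included, and the job is handed in when it is done.

Besides the shell and the picture viewer there is one more tool, called after "Emit:" in YAML: its name, and indented under it one key for each argument. servo_tool: Moves the arm, as the interface text tells. Its arguments: {"type":"object","properties":{"rows":{"type":"array","items":{"type":"array"}},"force":{"type":"number"}},"required":["rows"]}

```bash
mkdir -p pics; ls; cat > h.py <<'E'
import numpy as np, cv2
from rig import *
def w(cam,p,cal=None):
    c=np.array((cal or get_calibration(cam))["world_to_cam"]); return (np.linalg.inv(c)@np.append(p,1))[:3]
def px(cam,P):
    c=get_calibration(cam); p=(np.array(c["world_to_cam"])@np.append(P,1))[:3]; q=np.array(c["intrinsics"])@p; return q[:2]/q[2]
E
python3 - <<'E'
from h import *
ims=[]
for c in("scene","top"):
    im=grab_frame(c); ims.append(im); cv2.imwrite(f"pics/{c}1.png",im)
    cal=get_calibration(c)
    for t in("tall_canister","tall_lid","trivet","short_lid","rack","jar","mill","bowl","rolling_pin"):
        print(c,t,[(w(c,b["centre"],cal).round(),px(c,w(c,b["centre"],cal)).round(),round(b["conf"],2)) for b in boxes_of(c,t)[:4]])
print(sense())
E
```

```text
pics
scene tall_canister [(array([669.,  90.,  82.]), array([343., 226.]), 0.77)]
scene tall_lid [(array([659., 129., 161.]), array([348., 202.]), 0.57)]
scene trivet [(array([ 458., -271.,   53.]), array([226., 293.]), 0.87), (array([ 242., -465.,   53.]), array([129., 315.]), 0.78), (array([ 278., -310.,   54.]), array([169., 277.]), 0.75), (array([ 425., -476.,   55.]), array([178., 348.]), 0.57)]
scene short_lid [(array([ 654., -119.,  110.]), array([309., 273.]), 0.87), (array([ 744., -135.,  300.]), array([341., 264.]), 0.74)]
scene rack [(array([ 746., -135.,  300.]), array([342., 264.]), 0.75)]
scene jar [(array([ 564., -464.,   98.]), array([221., 364.]), 0.73)]
scene mill [(array([496., 461.,  79.]), array([343., 127.]), 0.71)]
scene bowl [(array([420., 271.,  30.]), array([299., 165.]), 0.91)]
scene rolling_pin [(array([437.,   4.,  35.]), array([266., 223.]), 0.75), (array([ 457., -271.,   54.]), array([226., 293.]), 0.44)]
top tall_canister [(array([601., 122.,  81.]), array([239., 167.]), 0.83)]
top tall_lid [(array([643., 136., 160.]), array([232., 147.]), 0.69)]
top t
[... 596 characters left out ...]
.91)]
{'clock': 1.0, 'qpos': array([ 1.25859726e+00,  3.53005811e-01,  1.63339437e+00, -1.87329245e-06,
        1.15521059e+00, -2.39741250e-03]), 'qvel': array([ 4.82805556e-04,  3.64066138e-05, -3.08903560e-04,  4.25973182e-04,
        1.75604479e-04,  1.76708800e-04]), 'joint_efforts': array([-1.75468573e-03, -6.05172372e+01, -3.42459440e+01,  1.50545475e-04,
        7.83959895e-04,  2.36840674e-05]), 'eef_pos': array([190.5431151 , 595.24818377, 231.27975074]), 'tcp_rot': array([-3.14157454e+00,  1.67039401e-06,  2.83179176e+00]), 'contact_force': array([ 0.20377637,  0.88761654, -0.18968652]), 'wrist_torque': array([ 0.00509597, -0.06302693, -0.01971742]), 'opening': 0.9996628068112717}
```

```bash
python3 -c "
import cv2
for c in('scene','top'): cv2.imwrite(f'pics/{c}1b.png',cv2.resize(cv2.imread(f'pics/{c}1.png'),(800,600),interpolation=cv2.INTER_CUBIC))"
```

```text
(no output)
```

View pics/scene1b.png

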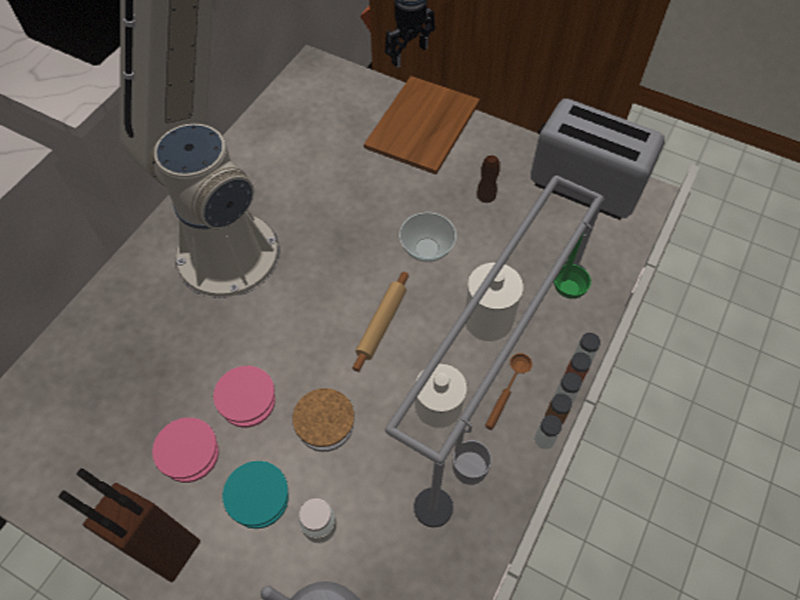

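View pics/top1b.png

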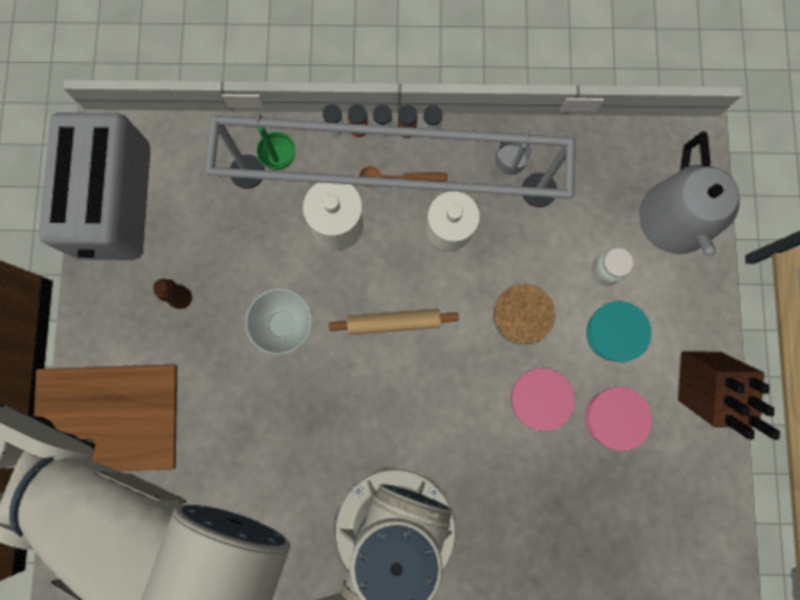

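The pictures show the cork trivet at scene (324,417) and top (525,313) (800-wide pixels). The tall canister's knob is at scene (498,283) and top (331,200), with the front bar just above and behind it. Next I'll triangulate these and find the rack pose.

```bash
cat >> h.py <<'E'
def ray(cam,uv):
    c=get_calibration(cam); T=np.linalg.inv(np.array(c["world_to_cam"])); d=T[:3,:3]@np.linalg.inv(np.array(c["intrinsics"]))@np.array([*uv,1.]); return T[:3,3],d
def plane(cam,uv,z):
    o,d=ray(cam,uv); return o+d*(z-o[2])/d[2]
E
python3 - <<'E'
from h import *
s=560/800
for n,z,a,b in(("knobtop",198,(498,281),(331,200)),("shortknob",148,(442,379),(454.5,212))):
    print(n,plane("scene",(a[0]*s,a[1]*s),z).round(),plane("top",(b[0]*s,b[1]*s),z).round())
for n,uv in(("frontL",(210,172)),("frontR",(570,193)),("backL",(217,121)),("backR",(572,142))): print(n,plane("top",(uv[0]*s,uv[1]*s),300).round())
for n,uv in(("frontR",(391,431)),("frontL",(557,182)),("backR",(442,457)),("backL",(600,200))): print("sc",n,plane("scene",(uv[0]*s,uv[1]*s),300).round())
# masks: trivet & lid; ellipse centre on plane
for c in("scene","top"):
    im=cv2.imread(f"pics/{c}1.png"); grab_frame(c)
    for t in("trivet","tall_lid","tall_canister"):
        for m in trace(c,t)[:4]:
            M=m["mask"].astype(np.uint8); cs=max(cv2.findContours(M,0,2)[0],key=cv2.contourArea)
            e=cv2.fitEllipse(cs); bgr=im[m["mask"]].mean(0).round()
            print(c,t,round(m["conf"],2),np.round(e[0]),np.round(e[1]),bgr,plane(c,e[0],160 if 'tall' in t else 75).round())
print(get_calibration("top")["world_to_cam"][:3],get_calibration("wrist"))
E
```

```text
knobtop [659. 125. 198.] [652. 134. 198.]
shortknob [ 650. -111.  148.] [ 644. -113.  148.]
frontL [672. 349. 300.]
frontR [ 640. -311.  300.]
backL [772. 341. 300.]
backR [ 738. -317.  300.]
sc frontR [ 644. -307.  300.]
sc frontL [682. 346. 300.]
sc backR [ 742. -306.  300.]
sc backL [779. 344. 300.]
scene trivet 0.95 [170. 277.] [43. 44.] [117.  95. 172.] [ 290. -313.   75.]
scene trivet 0.91 [226. 293.] [43. 45.] [ 68.  96. 125.] [ 463. -278.   75.]
scene trivet 0.67 [129. 315.] [45. 46.] [115.  93. 170.] [ 254. -467.   75.]
scene trivet 0.61 [178. 346.] [46. 47.] [113. 114.  40.] [ 430. -475.   75.]
scene tall_lid 0.82 [352. 203.] [22. 35.] [169. 179. 186.] [672. 132. 160.]
scene tall_canister 0.57 [343. 226.] [23. 34.] [82. 87. 91.] [682.  48. 160.]
top trivet 0.88 [432. 232.] [43. 46.] [120. 124.  44.] [ 414. -455.   75.]
top trivet 0.77 [432. 293.] [44. 46.] [125. 105. 180.] [ 236. -449.   75.]
top trivet 0.75 [366. 219.] [42. 43.] [ 69. 101. 129.] [ 448. -261.   75.]
top trivet 0.61 [379. 279.] [42. 45.] [127. 106. 183.] [ 273. -296.   75.]
top tall_lid 0.94 [232. 145.] [38. 41.] [174. 188. 189.] [648. 136. 160.]
top tall_canister 0.76 [236. 161.] [27. 33.] [101. 109. 110.] [601. 125. 160.]
[[ 1.31639491e-02 -9.99898248e-01 -5.49589855e-03  1.35931353e+01]
 [-9.84804098e-01 -1.20129529e-02 -1.73252928e-01  5.12526088e+02]
 [ 1.73169277e-01  7.69307614e-03 -9.84862030e-01  1.50636118e+03]] {'intrinsics': array([[325.1922621 ,   0.        , 276.69969243],
       [  0.        , 325.1922621 , 209.80311874],
       [  0.        ,   0.        ,   1.        ]]), 'world_to_cam': array([[ 3.05610616e-01,  9.52156565e-01,  1.67075720e-04,
        -6.26777272e+02],
       [ 9.19738575e-01, -2.95250906e-01,  2.58665530e-01,
        -3.33719342e+01],
       [ 2.46339412e-01, -7.88972660e-02, -9.65966933e-01,
         3.78242038e+02],
       [ 0.00000000e+00,  0.00000000e+00,  0.00000000e+00,
         1.00000000e+00]])}
```

```bash
cat >> h.py <<'E'
from scipy.spatial.transform import Rotation as Ro
def Rt(az,lean):  # tool x toward robot, y = left of azimuth, z leaning forward
    return Ro.from_euler('z',az,degrees=True)*Ro.from_matrix([[-1,0,0],[0,1,0],[0,0,-1]])*Ro.from_rotvec([0,-lean,0],degrees=True)
def plan(P,R,n,start=None,op=85):
    if start is None:
        s=sense(); start=(s["eef_pos"],Ro.from_euler('xyz',s["tcp_rot"]))
    p,r=start; p0=np.array(p); rv=(R*r.inv()).as_rotvec(); r0=r
    for k in range(1,n+1):
        a=k/n; tp=p0+(np.array(P)-p0)*a; tr=Ro.from_rotvec(rv*a)*r0
        d=r.inv().apply(tp-p).round(); q=(r.inv()*tr).as_rotvec(degrees=True).round(1)
        print([op,list(map(float,d)),list(map(float,q))],end=",\n")
        p=p+r.apply(d); r=r*Ro.from_rotvec(q,degrees=True)
    print("end",np.round(p,1)); return p,r
E
python3 - <<'E'
from h import *
print(Ro.from_euler('xyz',sense()["tcp_rot"]).as_matrix().round(2))
plan([597,119,256],Rt(11.3,40),14)
E
```

```text
[[-0.95  0.3  -0.  ]
 [ 0.3   0.95  0.  ]
 [ 0.    0.   -1.  ]]
[85, [-38.0, -24.0, -2.0], [-0.7, -2.8, -2.0]],
[85, [-37.0, -24.0, 0.0], [-0.7, -2.8, -2.0]],
[85, [-37.0, -27.0, 1.0], [-0.8, -2.8, -2.0]],
[85, [-35.0, -27.0, 3.0], [-0.7, -2.8, -2.0]],
[85, [-34.0, -29.0, 4.0], [-0.7, -2.8, -1.9]],
[85, [-33.0, -29.0, 5.0], [-0.7, -2.8, -2.0]],
[85, [-32.0, -32.0, 7.0], [-0.8, -2.8, -2.0]],
[85, [-30.0, -32.0, 7.0], [-0.7, -2.8, -2.0]],
[85, [-28.0, -33.0, 9.0], [-0.7, -2.8, -2.0]],
[85, [-27.0, -34.0, 9.0], [-0.7, -2.8, -2.0]],
[85, [-26.0, -36.0, 11.0], [-0.8, -2.7, -2.0]],
[85, [-23.0, -36.0, 11.0], [-0.7, -2.8, -2.0]],
[85, [-22.0, -38.0, 11.0], [-0.7, -2.8, -2.0]],
[85, [-19.0, -38.0, 13.0], [-0.7, -2.8, -1.9]],
end [596.9 119.  255.4]
```

Emit:
servo_tool:
  rows:
    - [85,[-38,-24,-2],[-0.7,-2.8,-2]]
    - [85,[-37,-24,0],[-0.7,-2.8,-2]]
    - [85,[-37,-27,1],[-0.8,-2.8,-2]]
    - [85,[-35,-27,3],[-0.7,-2.8,-2]]
    - [85,[-34,-29,4],[-0.7,-2.8,-1.9]]
    - [85,[-33,-29,5],[-0.7,-2.8,-2]]
    - [85,[-32,-32,7],[-0.8,-2.8,-2]]
    - [85,[-30,-32,7],[-0.7,-2.8,-2]]

```text
clock: 2.4
eef_pos: [423.8, 321.7, 246.0]
tcp_rot: [3.094, 0.402, 3.105]
contact_force: [0.1, 1.2, -0.2]
opening: 0.993
```

Emit:
servo_tool:
  rows:
    - [85,[-28,-33,9],[-0.7,-2.8,-2]]
    - [85,[-27,-34,9],[-0.7,-2.8,-2]]
    - [85,[-26,-36,11],[-0.8,-2.7,-2]]
    - [85,[-23,-36,11],[-0.7,-2.8,-2]]
    - [85,[-22,-38,11],[-0.7,-2.8,-2]]
    - [85,[-19,-38,13],[-0.7,-2.8,-1.9]]
    - [85,[0,0,0],[0,0,0]]

```text
clock: 3.28
eef_pos: [589.6, 127.1, 254.3]
tcp_rot: [3.133, 0.682, -2.959]
contact_force: [-0.6, 1.1, 0.5]
opening: 0.997
```

```bash
cat >> h.py <<'E'
def fpx(P,cal):
    p=(np.array(cal["world_to_cam"])@np.append(P,1))[:3]; K=np.array(cal["intrinsics"]); th=np.arctan2(np.hypot(p[0],p[1]),p[2]); u=p[:2]/np.hypot(p[0],p[1])*th*K[0,0]; return u+K[:2,2]
def fplane(uv,z,cal):
    K=np.array(cal["intrinsics"]); T=np.linalg.inv(np.array(cal["world_to_cam"])); d=np.array(uv)-K[:2,2]; r=np.hypot(*d); th=r/K[0,0]
    v=T[:3,:3]@np.array([*(d/r*np.sin(th)),np.cos(th)]); o=T[:3,3]; return o+v*(z-o[2])/v[2]
E
python3 - <<'E'
from h import *
s=sense(); print(s["eef_pos"],s["tcp_rot"],s["clock"],s["qpos"].round(2))
cal=get_calibration("wrist"); im=grab_frame("wrist")
for t in("tall_lid","tall_canister"):
    for b in boxes_of("wrist",t)[:3]: print(t,w("wrist",b["centre"],cal).round(),round(b["conf"],2))
for n,P in(("knobtop",(654,131,198)),("disc",(654,131,160))): print(n,fpx(P,cal))
cv2.imwrite("pics/w1.png",cv2.resize(im,(800,600),interpolation=cv2.INTER_CUBIC))
import pickle; pickle.dump(cal,open("cal1.pkl","wb"))
E
```

```text
[589.61090214 127.11272499 254.33230833] [ 3.13318769  0.68223125 -2.95884203] 3.275 [ 0.22  0.04  2.16 -0.05  0.25 -1.49]
tall_lid [638. 136. 161.] 0.91
tall_canister [597. 132.  99.] 0.97
tall_canister [637. 134. 163.] 0.66
knobtop [263.30995823 233.45107593]
disc [264.11347348 193.15459404]
```

View pics/w1.png

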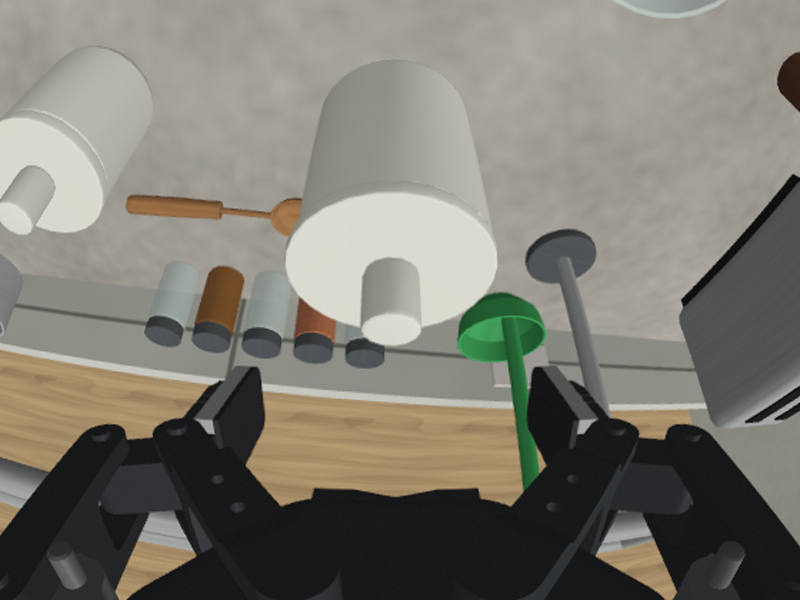

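The wrist view shows the knob top at (391,328) and its disc at (391,260), between the open fingers. The image is inverted, so world up is down in the picture.

```bash
python3 - <<'E'
from h import *; import pickle
cal=pickle.load(open("cal1.pkl","rb"))
print(fplane((391*.7,328*.7),198,cal).round(1))
a=fplane((286*.7,260*.7),160,cal);b=fplane((497*.7,258*.7),160,cal); print(a,b,(a+b)/2)
f=fplane((393*.7,192*.7),160,cal); print("near edge",f, "centre x", f[0]+60)
G=np.array([653,133,186.]); 
for c in ("top","scene"): print(c,px(c,(653,133,198))/.7)
R=Rt(11.3,40); tz=R.apply([0,0,1]); print(tz)
p=plan(G-45*tz,R,2); plan(G+19*tz,R,4,start=p)
E
```

```text
[647.4 137.6 198. ]
[648.78924271  79.44684762 160.        ] [626.67107567 192.61691814 160.        ] [637.73015919 136.03188288 160.        ]
near edge [591.42299848 128.36218397 160.        ] centre x 651.4229984771594
top [331.64226147 199.4773695 ]
scene [496.79251716 277.09585283]
[ 0.63032695  0.12595175 -0.76604444]
[85, [-3.0, -5.0, 24.0], [0.0, -0.5, -0.3]],
[85, [-3.0, -4.0, 24.0], [0.1, -0.4, -0.3]],
end [624.7 127.5 221.1]
[85, [0.0, -0.0, 16.0], [-0.0, -0.0, 0.0]],
[85, [0.0, -0.0, 16.0], [-0.0, -0.0, 0.0]],
[85, [0.0, -0.0, 16.0], [-0.0, -0.0, 0.0]],
[85, [0.0, -0.0, 16.0], [-0.0, -0.0, 0.0]],
end [665.  135.5 172. ]
```

```bash
python3 - <<'E'
from h import *
G=np.array([651,136,187.]); R=Rt(11.3,40); tz=R.apply([0,0,1])
p=plan(G-40*tz,R,3)
E
```

```text
[85, [-2.0, -2.0, 17.0], [0.0, -0.3, -0.2]],
[85, [-1.0, -2.0, 17.0], [0.0, -0.3, -0.2]],
[85, [-2.0, -2.0, 18.0], [0.1, -0.3, -0.2]],
end [625.9 130.8 217.4]
```

Emit:
servo_tool:
  rows:
    - [85,[-2,-2,17],[0,-0.3,-0.2]]
    - [85,[-1,-2,17],[0,-0.3,-0.2]]
    - [85,[-2,-2,18],[0.1,-0.3,-0.2]]
    - [85,[0,0,0],[0,0,0]]

```text
clock: 3.92
eef_pos: [625.8, 131.8, 216.6]
tcp_rot: [-3.14, 0.696, -2.941]
contact_force: [0.2, 0.1, 0.1]
opening: 0.994
```

```bash
python3 - <<'E'
from h import *
cal=get_calibration("wrist"); im=grab_frame("wrist")
import pickle; pickle.dump(cal,open("cal2.pkl","wb"))
cv2.imwrite("pics/w2.png",cv2.resize(im,(800,600),interpolation=cv2.INTER_CUBIC))
print(fpx((651,136,198),cal)/.7)
G=np.array([651,136,187.]); R=Rt(11.3,40); tz=R.apply([0,0,1])
p=plan(G+19*tz,R,5)
E
```

```text
[390.10364796 361.87132216]
[85, [-0.0, -0.0, 12.0], [0.0, -0.0, 0.0]],
[85, [-0.0, -0.0, 11.0], [0.0, -0.0, 0.1]],
[85, [-0.0, -0.0, 12.0], [0.0, -0.0, -0.0]],
[85, [-0.0, -1.0, 12.0], [0.0, -0.1, 0.0]],
[85, [-0.0, 0.0, 12.0], [0.0, 0.0, 0.0]],
end [663.  138.1 171.9]
```

View pics/w2.png

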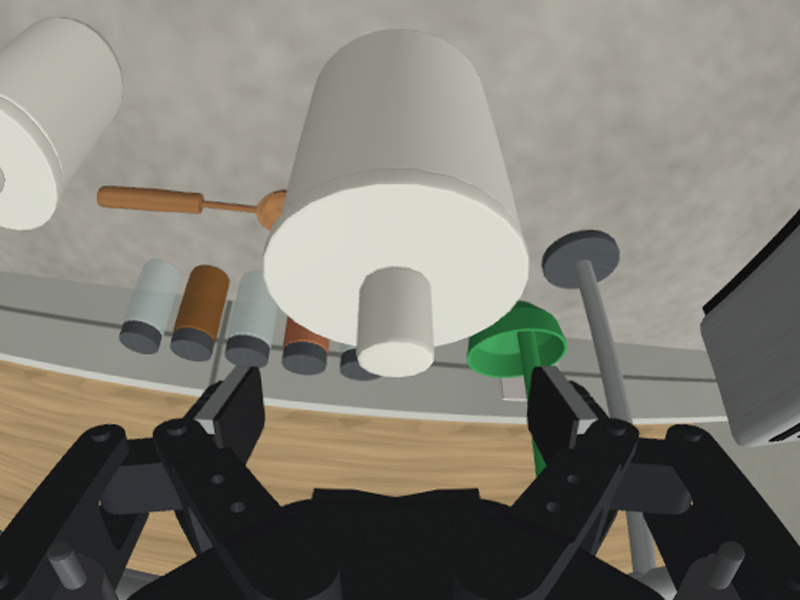

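The knob is at 395 px and the finger midline at about 397 px, so it is centred. I'll go in straight.

Emit:
servo_tool:
  rows:
    - [85,[0,0,12],[0,0,0]]
    - [85,[0,0,12],[0,0,0]]
    - [85,[0,0,12],[0,0,0]]
    - [85,[0,0,12],[0,0,0]]
    - [85,[0,0,11],[0,0,0]]
    - [60,[0,0,0],[0,0,0]]
    - [44,[0,0,0],[0,0,0]]
    - [42,[0,0,0],[0,0,0]]
  force: 30

```text
clock: 4.97
eef_pos: [663.5, 137.9, 172.7]
tcp_rot: [-3.14, 0.699, -2.942]
contact_force: [-0.8, -0.6, -0.3]
opening: 0.492
```

```bash
python3 - <<'E'
from h import *
print(sense()["eef_pos"],sense()["opening"]*85.4,sense()["contact_force"])
im=grab_frame("wrist")
cv2.imwrite("pics/w3.png",cv2.resize(im,(800,600),interpolation=cv2.INTER_CUBIC))
E
```

```text
[663.47685356 137.93732343 172.69903991] 42.03563515790994 [-0.84346349 -0.60250289 -0.31120442]
```

View pics/w3.png

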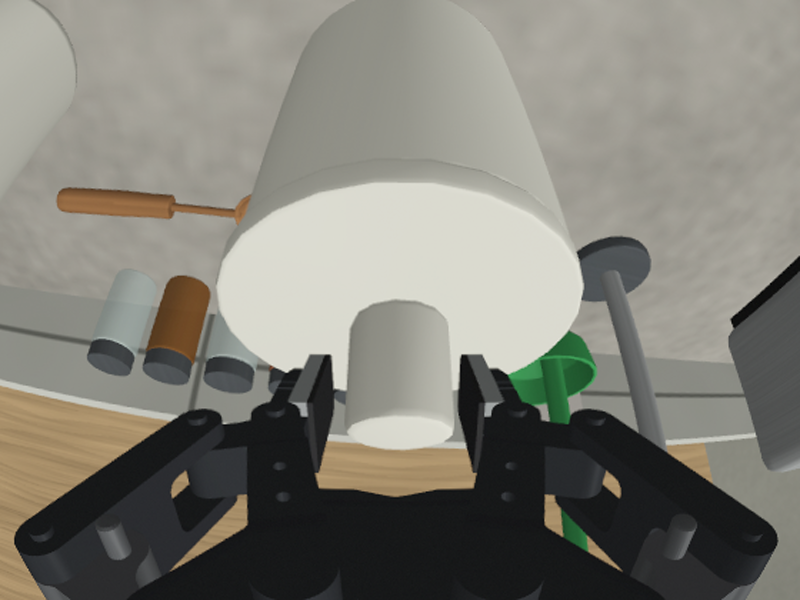

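The fingers straddle the knob evenly: gap middle 396 px, knob middle 400 px. I'll close on it, then lift.

Emit:
servo_tool:
  rows:
    - [28,[0,0,0],[0,0,0]]
    - [28,[0,0,0],[0,0,0]]
    - [28,[0,0,0],[0,0,0]]
    - [28,[0,0,0],[0,0,0]]
  force: 60

```text
clock: 5.52
eef_pos: [663.8, 138.0, 173.0]
tcp_rot: [-3.14, 0.699, -2.942]
contact_force: [-3.5, -0.5, 6.3]
opening: 0.355
```

```bash
python3 - <<'E'
from h import *
s=sense();P=s["eef_pos"];R=Ro.from_euler('xyz',s["tcp_rot"]); print(P,s["contact_force"],s["opening"]*85.4)
p=plan(P+[0,0,26],R,6,op=28); p=plan(p[0]+[-160,-25,0],p[1],6,start=p,op=28)
E
```

```text
[663.78458631 138.03311526 173.0069168 ] [-3.4573594  -0.49550772  6.30773919] 30.301765481062994
[28, [-3.0, -0.0, -3.0], [0.0, 0.0, 0.0]],
[28, [-3.0, -0.0, -4.0], [0.0, 0.0, 0.0]],
[28, [-2.0, -0.0, -3.0], [0.0, 0.0, 0.0]],
[28, [-3.0, -0.0, -3.0], [0.0, 0.0, 0.0]],
[28, [-3.0, -0.0, -4.0], [0.0, 0.0, 0.0]],
[28, [-3.0, -0.0, -3.0], [0.0, 0.0, 0.0]],
end [663.9 138.1 199.3]
[28, [21.0, 1.0, -17.0], [0.0, 0.0, 0.0]],
[28, [20.0, 1.0, -18.0], [0.0, 0.0, 0.0]],
[28, [21.0, 1.0, -17.0], [0.0, 0.0, 0.0]],
[28, [21.0, 2.0, -17.0], [0.0, 0.0, 0.0]],
[28, [20.0, 1.0, -18.0], [0.0, 0.0, 0.0]],
[28, [21.0, 1.0, -17.0], [0.0, 0.0, 0.0]],
end [503.9 113.1 199. ]
```

Emit:
servo_tool:
  rows:
    - [28,[-3,0,-3],[0,0,0]]
    - [28,[-3,0,-4],[0,0,0]]
    - [28,[-2,0,-3],[0,0,0]]
    - [28,[-3,0,-3],[0,0,0]]
    - [28,[-3,0,-4],[0,0,0]]
    - [28,[-3,0,-3],[0,0,0]]
    - [28,[0,0,0],[0,0,0]]
    - [28,[0,0,0],[0,0,0]]

```text
clock: 6.52
eef_pos: [663.5, 138.0, 198.4]
tcp_rot: [-3.14, 0.698, -2.942]
contact_force: [-0.5, 0.2, -3.2]
opening: 0.358
```

```bash
python3 - <<'E'
from h import *
print(sense()["opening"]*85.4)
cal=get_calibration("wrist"); im=grab_frame("wrist")
cv2.imwrite("pics/w4.png",cv2.resize(im,(800,600),interpolation=cv2.INTER_CUBIC))
E
```

```text
30.57319771121157
```

View pics/w4.png

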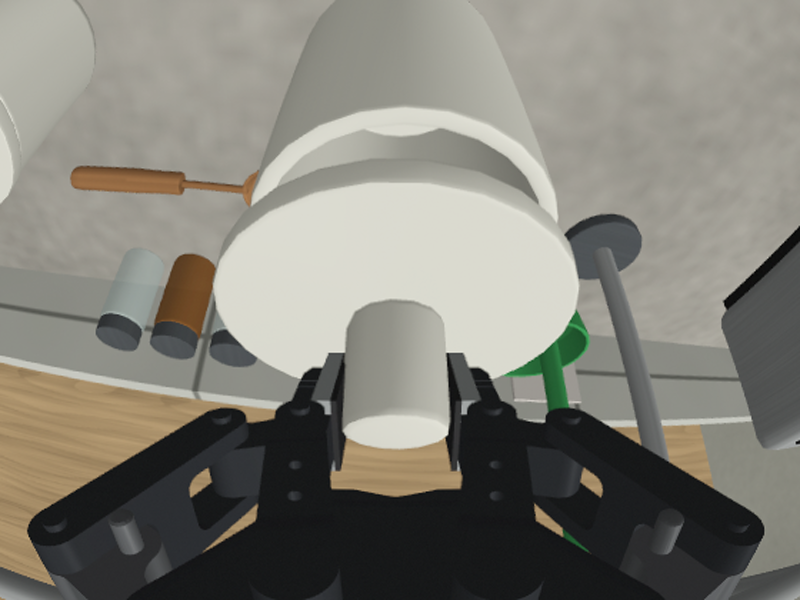

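Emit:
servo_tool:
  rows:
    - [28,[15,1,-12],[0,0,0]]
    - [28,[20,1,-17],[0,0,0]]
    - [28,[21,1,-18],[0,0,0]]
    - [28,[21,1,-17],[0,0,0]]
    - [28,[21,1,-18],[0,0,0]]
    - [28,[21,1,-17],[0,0,0]]
    - [28,[0,0,0],[0,0,0]]

```text
clock: 7.45
eef_pos: [508.8, 113.0, 197.2]
tcp_rot: [-3.139, 0.696, -2.942]
contact_force: [-0.5, 0.2, -2.9]
opening: 0.351
```

```bash
python3 - <<'E'
from h import *
(o1,d1),(o2,d2)=ray("scene",(226,293)),ray("top",(366.5,219.5))
A=np.stack([d1,-d2],1); t=np.linalg.lstsq(A,o2-o1,rcond=None)[0]; a,b=o1+d1*t[0],o2+d2*t[1]; T=(a+b)/2; print("trivet",a,b)
T=np.array([456,-269.]); az=np.degrees(np.arctan2(T[1],T[0])); R=Rt(az,40); u=np.array([np.cos(np.radians(az)),np.sin(np.radians(az))])
print(az,sense()["eef_pos"],sense()["contact_force"])
plan([*(T+12.5*u),175],R,14,op=28)
E
```

```text
trivet [ 453.32195542 -267.44804076   42.36774244] [ 452.32308748 -268.34951923   42.39446339]
-30.53687653685547 [508.75197029 113.00832825 197.24682647] [-0.50922251  0.21017706 -2.92912813]
[28, [7.0, -27.0, -4.0], [1.9, -0.0, 2.3]],
[28, [7.0, -27.0, -3.0], [1.9, -0.0, 2.3]],
[28, [5.0, -27.0, -3.0], [1.9, -0.0, 2.3]],
[28, [5.0, -28.0, -1.0], [2.0, -0.0, 2.3]],
[28, [3.0, -27.0, -1.0], [1.9, -0.0, 2.3]],
[28, [2.0, -28.0, 1.0], [1.9, -0.0, 2.3]],
[28, [1.0, -28.0, 1.0], [1.9, -0.0, 2.3]],
[28, [-1.0, -28.0, 2.0], [1.9, -0.0, 2.3]],
[28, [-1.0, -28.0, 4.0], [1.9, -0.0, 2.3]],
[28, [-3.0, -27.0, 4.0], [2.0, -0.0, 2.3]],
[28, [-3.0, -27.0, 5.0], [1.9, -0.0, 2.3]],
[28, [-5.0, -27.0, 6.0], [1.9, -0.0, 2.3]],
[28, [-5.0, -27.0, 7.0], [1.9, -0.0, 2.3]],
[28, [-7.0, -26.0, 8.0], [1.9, -0.1, 2.3]],
end [ 466.7 -275.6  174.5]
```

Emit:
servo_tool:
  rows:
    - [28,[7,-27,-4],[1.9,0,2.3]]
    - [28,[7,-27,-3],[1.9,0,2.3]]
    - [28,[5,-27,-3],[1.9,0,2.3]]
    - [28,[5,-28,-1],[2,0,2.3]]
    - [28,[3,-27,-1],[1.9,0,2.3]]
    - [28,[2,-28,1],[1.9,0,2.3]]
    - [28,[1,-28,1],[1.9,0,2.3]]
    - [28,[-1,-28,2],[1.9,0,2.3]]

```text
clock: 8.45
eef_pos: [487.9, -107.1, 185.9]
tcp_rot: [-3.141, 0.699, 2.922]
contact_force: [0.1, 0.7, -2.6]
opening: 0.356
```

Emit:
servo_tool:
  rows:
    - [28,[-1,-28,4],[1.9,0,2.3]]
    - [28,[-3,-27,4],[2,0,2.3]]
    - [28,[-3,-27,5],[1.9,0,2.3]]
    - [28,[-5,-27,6],[1.9,0,2.3]]
    - [28,[-5,-27,7],[1.9,0,2.3]]
    - [28,[-7,-26,8],[1.9,-0.1,2.3]]
    - [28,[0,0,0],[0,0,0]]
    - [28,[0,0,0],[0,0,0]]

```text
clock: 9.45
eef_pos: [469.5, -272.9, 179.2]
tcp_rot: [3.141, 0.694, 2.611]
contact_force: [-0.7, 1.3, -3.3]
opening: 0.358
```

```bash
python3 - <<'E'
from h import *
cal=get_calibration("wrist"); ims=[grab_frame("wrist"),grab_frame("top")]
T=np.array([454,-268.]); az=-30.5; R=Rt(az,40); u=np.array([np.cos(np.radians(az)),np.sin(np.radians(az))])
s=sense(); print(s["eef_pos"],s["contact_force"],s["opening"]*85.4, (Rt(az,40).inv()*Ro.from_euler('xyz',s["tcp_rot"])).as_rotvec(degrees=True))
p=plan([*(T+12.5*u),140],R,4,op=28); plan(p[0]-[0,0,12],R,6,start=p,op=28)
cv2.imwrite("pics/w5.png",np.vstack([cv2.resize(i[:,60:500] if k==0 else i[130:330,200:480],(440,300)) for k,i in enumerate(ims)]))
E
```

```text
[ 469.43675241 -272.38822698  179.24444348] [-0.56300299  0.20827661 -3.40058916] 30.175376320013097 [-0.13542749  0.23058877 -0.12496266]
[28, [7.0, -1.0, 7.0], [0.0, -0.1, 0.0]],
[28, [7.0, -1.0, 7.0], [0.1, -0.0, 0.1]],
[28, [7.0, -1.0, 7.0], [0.0, -0.1, -0.0]],
[28, [6.0, -1.0, 7.0], [0.0, -0.0, 0.0]],
end [ 465.  -274.4  140.4]
[28, [1.0, -0.0, 2.0], [0.0, -0.0, 0.0]],
[28, [2.0, -0.0, 1.0], [0.0, -0.0, 0.0]],
[28, [1.0, -0.0, 2.0], [0.0, -0.0, 0.0]],
[28, [1.0, -0.0, 1.0], [0.0, -0.0, 0.0]],
[28, [1.0, -0.0, 2.0], [0.0, -0.0, 0.0]],
[28, [2.0, -0.0, 1.0], [0.0, -0.0, 0.0]],
end [ 464.7 -274.2  128.4]
```

View pics/w5.png

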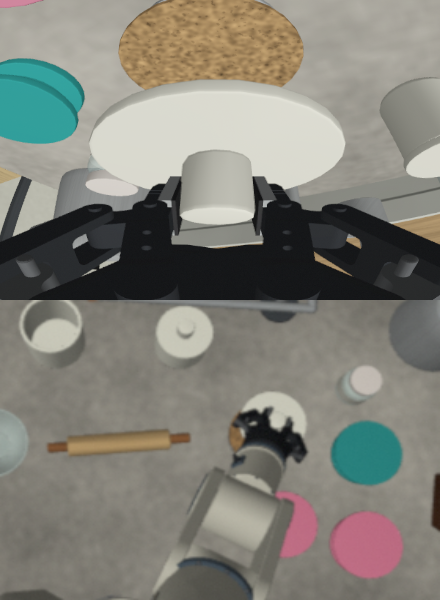

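In the wrist half, the trivet spans x 119–303 and the lid 90–345, so they are laterally aligned. In the top half, the canister stands open and the lid hangs over the cork. I'll descend now.

Emit:
servo_tool:
  rows:
    - [28,[7,-1,7],[0,-0.1,0]]
    - [28,[7,-1,7],[0,0,0]]
    - [28,[7,-1,7],[0,-0.1,0]]
    - [28,[6,-1,7],[0,0,0]]
    - [28,[0,0,0],[0,0,0]]

```text
clock: 10.18
eef_pos: [466.8, -274.6, 162.3]
tcp_rot: [-3.139, 0.663, 2.611]
contact_force: [-0.4, 0.3, -3.8]
opening: 0.355
```

```bash
python3 - <<'E'
from h import *
cal=get_calibration("wrist"); grab_frame("wrist")
s=sense(); print(s["eef_pos"],s["contact_force"])
for b in trace("wrist","trivet")[:4]:
    M=b["mask"].astype(np.uint8); ys,xs=np.where(M)
    l=(xs.min(),ys[xs==xs.min()].mean()); r=(xs.max(),ys[xs==xs.max()].mean())
    print(round(b["conf"],2),l,r,[(z,round(np.linalg.norm(fplane(l,z,cal)-fplane(r,z,cal))),((fplane(l,z,cal)+fplane(r,z,cal))/2).round()[:2]) for z in(50,60,75,95)])
    xm=int((l[0]+r[0])/2); yt=ys[xs==xm].min(); print("near edge",[fplane((xm,yt),z,cal).round() for z in (50,60,75)])
E
```

```text
[ 466.86860243 -274.62186595  162.45332738] [-0.37535714 -0.75051366 -3.24551676]
0.96 (np.int64(0), np.float64(0.5)) (np.int64(119), np.float64(0.5)) [(50, 93, array([ 304., -335.])), (60, 88, array([ 307., -328.])), (75, 81, array([ 310., -317.])), (95, 71, array([ 315., -303.]))]
near edge [array([ 308., -333.,   50.]), array([ 310., -326.,   60.]), array([ 314., -316.,   75.])]
0.93 (np.int64(18), np.float64(153.5)) (np.int64(144), np.float64(152.0)) [(50, 138, array([ 398., -437.])), (60, 131, array([ 395., -424.])), (75, 119, array([ 391., -405.])), (95, 104, array([ 386., -379.]))]
near edge [array([ 368., -381.,   50.]), array([ 367., -371.,   60.]), array([ 366., -356.,   75.])]
0.88 (np.int64(178), np.float64(88.5)) (np.int64(371), np.float64(87.52941176470588)) [(50, 128, array([ 442., -260.])), (60, 121, array([ 437., -257.])), (75, 111, array([ 429., -252.])), (95, 97, array([ 419., -246.]))]
near edge [array([ 392., -231.,   50.]), array([ 390., -229.,   60.]), array([ 386., -227.,   75.])]
0.87 (np.int64(0), np.float64(38.5)) (np.int64(17), np.float64(36.5)) [(50, 17, array([ 293., -387.])), (60, 17, array([ 296., -377.])), (75, 15, array([ 300., -362.])), (95, 13, array([ 306., -342.]))]
near edge [array([ 280., -367.,   50.]), array([ 283., -358.,   60.]), array([ 289., -345.,   75.])]
```

```bash
python3 - <<'E'
from h import *
s=sense(); print(s["qpos"].round(3),s["eef_pos"],s["tcp_rot"])
E
```

```text
[-5.340e-01  1.260e-01  2.350e+00 -1.150e-01  1.000e-03 -1.459e+00] [ 466.89525219 -274.60129835  162.57723402] [-3.13910658  0.66394843  2.61109545]
```

Joint 5 has reached its lower limit: the tool is in line with the forearm. I'll raise the lid and turn the lean direction out of the arm plane (about the lid's axis, towards +j4), then descend.

```bash
cat >> h.py <<'E'
def lidpose(T,z,az,lean=40):
    u=np.array([np.cos(np.radians(az)),np.sin(np.radians(az))]); return np.array([*(np.array(T)+12.5*u),z]),Rt(az,lean)
E
python3 - <<'E'
from h import *
T=[452,-267]
plan(*lidpose(T,235,-30.5),5,op=28)
E
```

```text
[28, [-8.0, -0.0, -12.0], [-0.0, -0.4, 0.0]],
[28, [-9.0, -0.0, -12.0], [-0.0, -0.4, 0.0]],
[28, [-8.0, -1.0, -12.0], [-0.0, -0.4, 0.1]],
[28, [-9.0, 0.0, -11.0], [-0.1, -0.4, -0.0]],
[28, [-8.0, -0.0, -12.0], [0.0, -0.4, -0.0]],
end [ 462.7 -273.2  234.9]
```

Emit:
servo_tool:
  rows:
    - [28,[-8,0,-12],[0,-0.4,0]]
    - [28,[-9,0,-12],[0,-0.4,0]]
    - [28,[-8,-1,-12],[0,-0.4,0.1]]
    - [28,[-9,0,-11],[-0.1,-0.4,0]]
    - [28,[-8,0,-12],[0,-0.4,0]]
    - [28,[0,0,0],[0,0,0]]

```text
clock: 11.02
eef_pos: [463.1, -273.5, 236.6]
tcp_rot: [3.141, 0.702, 2.609]
contact_force: [-0.5, 0.9, -2.6]
opening: 0.355
```

```bash
python3 - <<'E'
from h import *
s=sense(); print(s["qpos"].round(3),s["eef_pos"],s["tcp_rot"],s["contact_force"],s["opening"])
p=None
for az in (-20,-5,8,20): p=plan(*lidpose([452,-267],235,az),4,start=p,op=28)
E
```

```text
[-0.539 -0.042  2.313  0.028  0.169 -1.604] [ 463.11864747 -273.4781493   236.59152586] [3.14109364 0.70165892 2.60894488] [-0.48050065  0.9255439  -2.64575059] 0.3547828205871891
[28, [0.0, 1.0, 0.0], [-1.7, 0.1, -2.0]],
[28, [1.0, 0.0, 0.0], [-1.7, 0.0, -2.0]],
[28, [0.0, 1.0, 1.0], [-1.7, 0.1, -2.0]],
[28, [0.0, 0.0, -0.0], [-1.6, 0.0, -2.0]],
end [ 464.  -271.6  235.2]
[28, [0.0, 1.0, -0.0], [-2.4, 0.0, -2.9]],
[28, [0.0, 1.0, -0.0], [-2.4, 0.0, -2.9]],
[28, [0.0, 1.0, -0.0], [-2.5, 0.0, -2.9]],
[28, [0.0, 1.0, -0.0], [-2.4, 0.0, -2.8]],
end [ 465.  -267.8  235.2]
[28, [0.0, 1.0, -0.0], [-2.1, 0.0, -2.5]],
[28, [0.0, 0.0, -0.0], [-2.1, 0.0, -2.5]],
[28, [0.0, 1.0, -0.0], [-2.1, 0.0, -2.5]],
[28, [1.0, 1.0, -0.0], [-2.0, 0.0, -2.5]],
end [ 464.2 -264.8  234.5]
[28, [-0.0, 1.0, -0.0], [-1.9, 0.0, -2.3]],
[28, [-0.0, 0.0, -0.0], [-2.0, 0.0, -2.3]],
[28, [-0.0, 1.0, -0.0], [-1.9, 0.0, -2.3]],
[28, [-0.0, 0.0, -0.0], [-2.0, 0.0, -2.3]],
end [ 463.8 -262.9  234.5]
```

```bash
cat > k.py <<'E'
from h import *
from scipy.optimize import least_squares
D=[([1.259,.353,1.633,0,1.155,-.002],[190.541,595.249,231.281],[-3.1416,0,2.83179]),
([.22,.04,2.16,-.05,.25,-1.49],[589.61,127.11,254.33],[3.13319,.68223,-2.95884]),
([-.534,.126,2.35,-.115,.001,-1.459],[466.9,-274.6,162.58],[-3.1391,.66395,2.6111]),
([-.539,-.042,2.313,.028,.169,-1.604],[463.12,-273.48,236.59],[3.14109,.70166,2.60894])]
def Z(a): return Ro.from_rotvec([0,0,a])
def Y(a): return Ro.from_rotvec([0,a,0])
def fk(q,L,s,C):
    a1,h,L2,L3,L6,e=L
    A=Z(q[0]); p=A.apply([a1,0,h])+(A*Y(q[1])).apply([e,0,L2]); B=A*Y(q[1]+q[2]); p=p+B.apply([0,0,L3]); R=B*Z(s[0]*q[3])*Y(q[4])*Z(s[1]*q[5]); return p+R.apply([0,0,L6]),R*Z(C)
best=None
for s in((1,1),(1,-1),(-1,1),(-1,-1)):
    f=lambda x:np.concatenate([np.concatenate([fk(q,x[:6],s,x[6])[0]-p,300*(fk(q,x[:6],s,x[6])[1].inv()*Ro.from_euler('xyz',r)).as_rotvec()]) for q,p,r in D]+[(x[:6]-[0,300,400,400,250,0])*1e-3])
    for C in(1.57,-1.57):
        o=least_squares(f,[0,300,400,400,250,0,C])
        if best is None or o.cost<best[0]: best=(o.cost,s,o.x)
c,s,x=best
def ik(P,R,q0):
    g=lambda q:np.concatenate([fk(q,x[:6],s,x[6])[0]-P,300*(fk(q,x[:6],s,x[6])[1].inv()*R).as_rotvec()])
    lo=[-2.63,-.92,.06,-1.3,0,-3.02];hi=[2.63,2.1,2.66,4.44,2.69,3.02]
    o=least_squares(g,np.clip(q0,np.array(lo)+.01,np.array(hi)-.01),bounds=(lo,hi)); return o.x,o.cost
if __name__=="__main__":
    print(c,s,x.round(2))
    for az in(-15,0,15,30,45,-60,-80):
      for z in(235,85):
        r=min((ik(*lidpose([452,-267],z,az),[-.54,.1,2.3,j4,.4,j6]) for j4 in(-1,.9,2.5) for j6 in(-2.4,-1,1)),key=lambda t:t[1])
        print(az,z,r[0].round(2),round(r[1],2))
E
python3 k.py
```

```text
73.64674248801234 (1, 1) [  9.66 235.73 469.01 434.25 247.27  58.59   1.57]
-15 235 [-0.64 -0.03  2.3   0.88  0.31 -2.72] 0.0
-15 85 [-0.64  0.29  2.41  2.32  0.33  2.08] 0.0
0 235 [-0.71  0.01  2.25  0.94  0.53 -3.02] 18.26
0 85 [-0.72  0.32  2.36  1.78  0.45  2.32] 0.0
15 235 [-0.78  0.07  2.19  0.96  0.74  2.98] 0.0
15 85 [-0.78  0.35  2.29  1.43  0.59  2.4 ] 0.0
30 235 [-0.81  0.13  2.11  0.89  0.94  2.82] 0.0
30 85 [-0.81  0.4   2.2   1.17  0.75  2.41] 0.0
45 235 [-0.82  0.2   2.01  0.8   1.11  2.68] 0.0
45 85 [-0.82  0.45  2.1   0.96  0.9   2.37] 0.0
-60 235 [-0.35  0.01  2.26 -0.99  0.51 -0.07] 0.0
-60 85 [-0.36  0.32  2.37  4.44  0.44  0.86] 1.93
-80 235 [-0.28  0.08  2.17 -0.95  0.79  0.2 ] 0.0
-80 85 [-0.28  0.36  2.25 -1.3   0.64  0.68] 17.77
```

Turning CCW would run joint 6 into its limit, so I'll check turning clockwise to an azimuth of about −100°.

```bash
python3 - <<'E'
from k import *
for az in(-95,-105,-115):
    for z in(235,85):
        r=ik(*lidpose([452,-267],z,az),[-.3,.3,2.2,-1,.7,.3]); print(az,z,r[0].round(2),round(r[1],2))
p=None
for az,n in ((-37,2),(-53,3),(-77,4),(-101,4)): p=plan(*lidpose([452,-267],235,az),n,start=p,op=28)
E
```

```text
-95 235 [-0.25  0.15  2.08 -0.87  0.98  0.36] 0.0
-95 85 [-0.25  0.41  2.17 -1.11  0.79  0.74] 0.0
-105 235 [-0.25  0.19  2.02 -0.81  1.1   0.46] 0.0
-105 85 [-0.25  0.44  2.11 -0.98  0.89  0.77] 0.0
-115 235 [-0.26  0.24  1.95 -0.74  1.21  0.55] 0.0
-115 85 [-0.26  0.48  2.04 -0.86  0.99  0.81] 0.0
[28, [1.0, -1.0, 0.0], [2.1, 0.1, 2.5]],
[28, [0.0, -0.0, 1.0], [2.1, 0.1, 2.5]],
end [ 462.5 -274.3  235.2]
[28, [0.0, -1.0, -0.0], [3.4, -0.0, 4.1]],
[28, [0.0, -2.0, -0.0], [3.5, -0.0, 4.0]],
[28, [0.0, -1.0, -0.0], [3.4, -0.0, 4.1]],
end [ 459.8 -277.3  235.2]
[28, [0.0, -1.0, -0.0], [3.9, 0.0, 4.6]],
[28, [0.0, -2.0, -0.0], [3.8, 0.0, 4.6]],
[28, [1.0, -1.0, -0.0], [3.9, 0.0, 4.6]],
[28, [-0.0, -1.0, -0.0], [3.8, 0.0, 4.6]],
end [ 455.1 -278.9  234.5]
[28, [0.0, -1.0, -0.0], [3.9, 0.0, 4.6]],
[28, [0.0, -2.0, -0.0], [3.8, 0.0, 4.6]],
[28, [-0.0, -1.0, -0.0], [3.9, 0.0, 4.6]],
[28, [-0.0, -2.0, -0.0], [3.8, 0.0, 4.6]],
end [ 449.2 -279.3  234.5]
```

Emit:
servo_tool:
  rows:
    - [28,[1,-1,0],[2.1,0.1,2.5]]
    - [28,[0,0,1],[2.1,0.1,2.5]]
    - [28,[0,-1,0],[3.4,0,4.1]]
    - [28,[0,-2,0],[3.5,0,4]]
    - [28,[0,-1,0],[3.4,0,4.1]]
    - [28,[0,-1,0],[3.9,0,4.6]]
    - [28,[0,0,0],[0,0,0]]

```text
clock: 11.9
eef_pos: [458.6, -273.6, 230.4]
tcp_rot: [-3.136, 0.682, 2.198]
contact_force: [0.1, -0.0, -2.4]
opening: 0.358
```

```bash
python3 - <<'E'
from h import *
s=sense(); print(s["qpos"].round(3),s["eef_pos"],s["tcp_rot"],s["contact_force"],s["opening"])
p=None
for az,n in ((-80,3),(-103,4)): p=plan(*lidpose([452,-267],200,az),n,start=p,op=28)
E
```

```text
[-0.289  0.017  2.261 -0.967  0.49  -0.125] [ 458.62112858 -273.58618346  230.35724635] [-3.1360619   0.68197746  2.19839377] [ 0.05748823 -0.04904498 -2.37301231] 0.358478242289419
[28, [6.0, -2.0, 8.0], [5.4, -0.3, 6.7]],
[28, [5.0, -2.0, 9.0], [5.4, -0.3, 6.6]],
[28, [6.0, -2.0, 8.0], [5.4, -0.3, 6.7]],
end [ 454.5 -278.8  200.3]
[28, [0.0, -1.0, -0.0], [3.7, 0.0, 4.4]],
[28, [0.0, -2.0, 0.0], [3.7, 0.0, 4.4]],
[28, [0.0, -1.0, 0.0], [3.7, 0.0, 4.4]],
[28, [-0.0, -1.0, 0.0], [3.7, 0.0, 4.4]],
end [ 449.5 -279.   200.3]
```

It's tracking well, so I'll continue.

Emit:
servo_tool:
  rows:
    - [28,[6,-2,8],[5.4,-0.3,6.7]]
    - [28,[5,-2,9],[5.4,-0.3,6.6]]
    - [28,[6,-2,8],[5.4,-0.3,6.7]]
    - [28,[0,-1,0],[3.7,0,4.4]]
    - [28,[0,-2,0],[3.7,0,4.4]]
    - [28,[0,-1,0],[3.7,0,4.4]]
    - [28,[0,-1,0],[3.7,0,4.4]]
    - [28,[0,0,0],[0,0,0]]

```text
clock: 12.9
eef_pos: [449.4, -280.1, 200.0]
tcp_rot: [3.142, 0.697, 1.344]
contact_force: [0.0, -0.4, -2.6]
opening: 0.356
```

```bash
python3 - <<'E'
from h import *
cal=get_calibration("wrist"); im=[grab_frame("wrist"),grab_frame("scene")]
s=sense(); print(s["qpos"].round(3),s["eef_pos"],s["tcp_rot"],s["contact_force"],s["opening"])
p=plan(*lidpose([452,-267],140,-103),4,op=28); p=plan(*lidpose([452,-267],128,-103),6,start=p,op=28)
cv2.imwrite("pics/w6.png",np.hstack([cv2.resize(im[0],(400,300)),cv2.resize(im[1][180:380,120:387],(400,300))]))
E
```

```text
[-0.134  0.308  1.991 -0.808  1.087  0.574] [ 448.27208727 -280.01599642  200.15705655] [-3.14095541  0.69788543  1.34467056] [ 0.96251719 -0.33655822 -3.286785  ] 0.3545811979453449
[28, [10.0, 0.0, 11.0], [-0.0, -0.0, 0.0]],
[28, [10.0, 0.0, 12.0], [-0.0, -0.0, 0.0]],
[28, [10.0, 1.0, 11.0], [-0.0, -0.0, 0.0]],
[28, [9.0, -0.0, 11.0], [-0.0, -0.0, 0.0]],
end [ 449.4 -279.3  140.6]
[28, [1.0, -0.0, 2.0], [-0.0, -0.0, 0.0]],
[28, [2.0, -0.0, 1.0], [-0.0, -0.0, 0.0]],
[28, [1.0, -0.0, 2.0], [-0.0, -0.0, 0.0]],
[28, [1.0, -0.0, 1.0], [-0.0, -0.0, 0.0]],
[28, [2.0, -0.0, 2.0], [-0.0, -0.0, 0.0]],
[28, [1.0, -0.0, 2.0], [-0.0, -0.0, 0.0]],
end [ 449.4 -279.6  127.8]
```

View pics/w6.png

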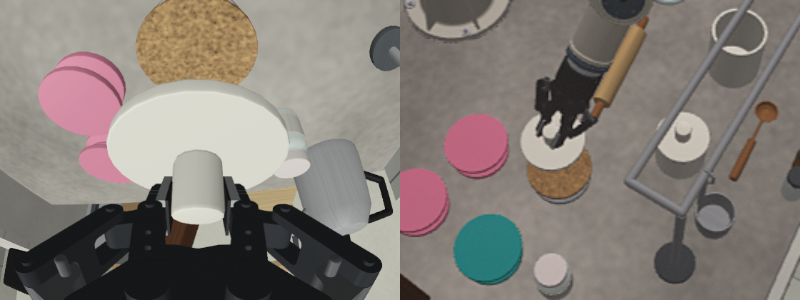

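The lid is level and over the cork; in the wrist view, lid and plate are both centred at x≈197. I'll descend to just above the possible contact range, then feel for the plate.

Emit:
servo_tool:
  rows:
    - [28,[10,0,11],[0,0,0]]
    - [28,[10,0,12],[0,0,0]]
    - [28,[10,1,11],[0,0,0]]
    - [28,[9,0,11],[0,0,0]]
    - [28,[0,0,0],[0,0,0]]

```text
clock: 13.62
eef_pos: [449.0, -279.1, 139.8]
tcp_rot: [-3.139, 0.699, 1.343]
contact_force: [-0.3, -1.4, -2.8]
opening: 0.354
```

Emit:
servo_tool:
  rows:
    - [28,[1,0,2],[0,0,0]]
    - [28,[2,0,1],[0,0,0]]
    - [28,[1,0,2],[0,0,0]]
    - [28,[1,0,1],[0,0,0]]
    - [28,[2,0,2],[0,0,0]]
    - [28,[1,0,2],[0,0,0]]
    - [28,[0,0,0],[0,0,0]]

```text
clock: 14.5
eef_pos: [449.5, -279.6, 128.2]
tcp_rot: [3.141, 0.699, 1.341]
contact_force: [-0.1, -0.8, -3.1]
opening: 0.356
```

Emit:
servo_tool:
  rows:
    - [28,[1.3,0,1.5],[0,0,0]]
    - [28,[1.3,0,1.5],[0,0,0]]
    - [28,[1.3,0,1.5],[0,0,0]]
    - [28,[0,0,0],[0,0,0]]

```text
clock: 15.0
eef_pos: [449.6, -279.5, 122.3]
tcp_rot: [3.141, 0.699, 1.341]
contact_force: [-0.6, -0.8, -4.1]
opening: 0.356
```

Emit:
servo_tool:
  rows:
    - [28,[1.3,0,1.5],[0,0,0]]
    - [28,[1.3,0,1.5],[0,0,0]]
    - [28,[0,0,0],[0,0,0]]

```text
clock: 15.38
eef_pos: [449.6, -279.4, 118.3]
tcp_rot: [3.141, 0.699, 1.341]
contact_force: [0.2, -0.1, -3.4]
opening: 0.355
```

Emit:
servo_tool:
  rows:
    - [28,[1.3,0,1.5],[0,0,0]]
    - [28,[1.3,0,1.5],[0,0,0]]
    - [28,[1.3,0,1.5],[0,0,0]]
    - [28,[0,0,0],[0,0,0]]

```text
clock: 15.88
eef_pos: [449.6, -279.3, 112.4]
tcp_rot: [3.141, 0.699, 1.341]
contact_force: [0.4, -0.4, -3.3]
opening: 0.355
```

Emit:
servo_tool:
  rows:
    - [28,[1.3,0,1.5],[0,0,0]]
    - [28,[1.3,0,1.5],[0,0,0]]
    - [28,[1.3,0,1.5],[0,0,0]]
    - [28,[0,0,0],[0,0,0]]

```text
clock: 16.38
eef_pos: [449.7, -279.2, 106.4]
tcp_rot: [3.141, 0.699, 1.341]
contact_force: [-0.2, -0.7, -2.4]
opening: 0.355
```

Emit:
servo_tool:
  rows:
    - [28,[1.3,0,1.5],[0,0,0]]
    - [28,[1.3,0,1.5],[0,0,0]]
    - [28,[0,0,0],[0,0,0]]

```text
clock: 16.75
eef_pos: [449.7, -279.2, 102.5]
tcp_rot: [3.141, 0.699, 1.341]
contact_force: [0.1, -0.2, -3.0]
opening: 0.354
```

Emit:
servo_tool:
  rows:
    - [28,[1.3,0,1.5],[0,0,0]]
    - [28,[1.3,0,1.5],[0,0,0]]
    - [28,[0,0,0],[0,0,0]]

```text
clock: 17.12
eef_pos: [449.7, -279.1, 98.5]
tcp_rot: [3.141, 0.699, 1.341]
contact_force: [-1.2, -1.2, -3.1]
opening: 0.352
```

Emit:
servo_tool:
  rows:
    - [28,[1.3,0,1.5],[0,0,0]]
    - [28,[1.3,0,1.5],[0,0,0]]
    - [28,[0,0,0],[0,0,0]]

```text
clock: 17.5
eef_pos: [449.7, -279.1, 94.5]
tcp_rot: [3.141, 0.699, 1.341]
contact_force: [0.1, -0.3, -2.7]
opening: 0.354
```

Emit:
servo_tool:
  rows:
    - [28,[1.3,0,1.5],[0,0,0]]
    - [28,[1.3,0,1.5],[0,0,0]]
    - [28,[0,0,0],[0,0,0]]

```text
clock: 17.88
eef_pos: [449.7, -279.0, 90.6]
tcp_rot: [3.141, 0.699, 1.341]
contact_force: [-0.2, 0.5, -2.9]
opening: 0.353
```

Emit:
servo_tool:
  rows:
    - [28,[1.3,0,1.5],[0,0,0]]
    - [28,[0.6,0,0.8],[0,0,0]]
    - [28,[0,0,0],[0,0,0]]

```text
clock: 18.25
eef_pos: [449.8, -279.1, 87.6]
tcp_rot: [3.141, 0.699, 1.341]
contact_force: [0.8, -0.1, -2.5]
opening: 0.353
```

Emit:
servo_tool:
  rows:
    - [28,[1.3,0,1.5],[0,0,0]]
    - [28,[0.6,0,0.8],[0,0,0]]
    - [28,[0,0,0],[0,0,0]]

```text
clock: 18.62
eef_pos: [450.0, -279.2, 84.9]
tcp_rot: [3.14, 0.7, 1.341]
contact_force: [1.0, 1.2, 0.4]
opening: 0.353
```

The force rose by about 3 N, so the lid has touched. I'll press slightly more, hold, and check the centring before letting go.

Emit:
servo_tool:
  rows:
    - [28,[0.6,0,0.8],[0,0,0]]
    - [28,[0,0,0],[0,0,0]]
    - [28,[0,0,0],[0,0,0]]
    - [28,[0,0,0],[0,0,0]]

```text
clock: 19.12
eef_pos: [450.0, -279.2, 83.9]
tcp_rot: [3.14, 0.699, 1.341]
contact_force: [-0.3, 1.3, 2.0]
opening: 0.355
```

```bash
python3 - <<'E'
from h import *
ims=[grab_frame("wrist"),grab_frame("scene"),grab_frame("top")]; print(sense()["contact_force"],sense()["eef_pos"])
cv2.imwrite("pics/w7.png",np.hstack([cv2.resize(ims[0],(400,300)),cv2.resize(ims[1][230:350,150:310],(400,300)) ]))
for c in("scene","top"):
    for t in("tall_lid","trivet"): print(c,t,[(w(c,b["centre"]).round(),round(b["conf"],2)) for b in boxes_of(c,t)])
E
```

```text
[0.85734046 1.82671011 2.62895058] [ 449.97682764 -279.17377713   83.83470386]
scene tall_lid [(array([ 456., -280.,   72.]), 0.92)]
scene trivet [(array([ 486., -309.,   51.]), 0.83), (array([ 422., -474.,   52.]), 0.82), (array([ 245., -466.,   49.]), 0.82), (array([ 279., -307.,   55.]), 0.72)]
top tall_lid [(array([ 442., -287.,   70.]), 0.66)]
top trivet [(array([ 238., -455.,   50.]), 0.95), (array([ 417., -465.,   51.]), 0.89), (array([ 277., -300.,   52.]), 0.75), (array([ 407., -270.,   53.]), 0.47)]
```

View pics/w7.png

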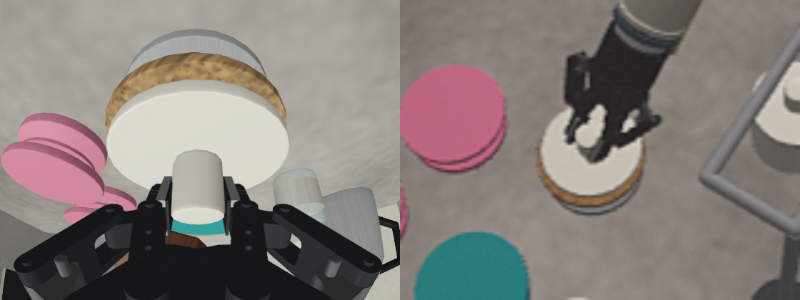

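The lid sits on the cork, centred, with about 5 N on it. I'll release and back out along the tool axis.

Emit:
servo_tool:
  rows:
    - [40,[0,0,0],[0,0,0]]
    - [60,[0,0,0],[0,0,0]]
    - [85,[0,0,0],[0,0,0]]
    - [85,[0,0,0],[0,0,0]]
    - [85,[0,0,-10],[0,0,0]]
    - [85,[0,0,-20],[0,0,0]]
    - [85,[0,0,-30],[0,0,0]]
    - [85,[0,0,-40],[0,0,0]]

```text
clock: 20.48
eef_pos: [464.3, -215.1, 161.6]
tcp_rot: [3.141, 0.699, 1.341]
contact_force: [1.3, -0.0, 0.3]
opening: 0.993
```

Emit:
servo_tool:
  rows:
    - [85,[0,0,-40],[0,0,0]]
    - [85,[0,0,-40],[0,0,0]]
    - [85,[0,0,-30],[0,0,0]]
    - [85,[0,0,0],[0,0,0]]

```text
clock: 20.98
eef_pos: [481.9, -145.6, 246.7]
tcp_rot: [3.136, 0.697, 1.34]
contact_force: [-0.5, 0.9, 0.0]
opening: 0.997
```

```bash
python3 - <<'E'
from h import *
ims=[grab_frame("wrist"),grab_frame("scene")]; s=sense(); print(s["clock"],s["contact_force"],s["eef_pos"])
cv2.imwrite("pics/w8.png",np.hstack([cv2.resize(ims[0],(400,300)),cv2.resize(ims[1][100:400,110:510],(400,300)) ]))
grab_frame("top")
for c in("scene","top"):
    for t in("tall_lid","tall_canister","short_lid"): print(c,t,[(w(c,b["centre"]).round(),round(b["conf"],2)) for b in boxes_of(c,t)])
E
```

```text
21.075 [ 0.59548029  0.32776698 -0.88967212] [ 480.23939163 -147.05118206  244.59184565]
scene tall_lid [(array([ 457., -270.,   73.]), 0.78)]
scene tall_canister [(array([657., 122.,  93.]), 0.71)]
scene short_lid [(array([ 652., -120.,  111.]), 0.81), (array([ 749., -137.,  301.]), 0.19)]
top tall_lid [(array([ 451., -261.,   72.]), 0.84)]
top tall_canister [(array([696., 168., 113.]), 0.91)]
top short_lid [(array([ 649., -114.,  111.]), 0.8)]
```

View pics/w8.png

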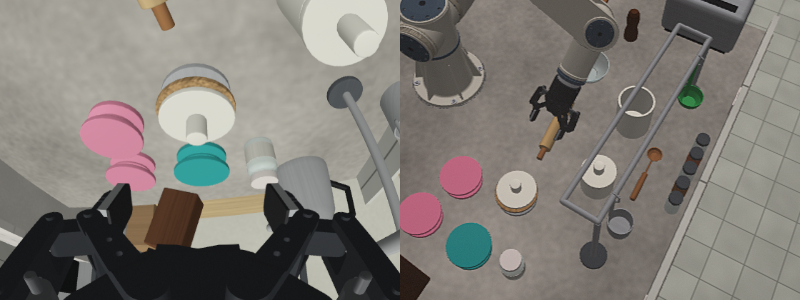

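The lid lies knob up on the cork, centred within a few mm (about 457,-270 and 451,-261 from the two cameras, plate about 453,-268). The canister, rolling pin and the rest still stand where they were. The gripper is open and clear, so I'll hand in.

```bash
python3 -c "
from rig import *
print(sign_off())"
```

```text
the job is handed in; nothing more can be done
None
```

The tall canister's lid is on the cork trivet, knob up, and the job is handed in. I lifted it by the knob with the gripper leaned 40°, clear of the rack. I lowered it until the wrist force changed by about 3 N, pressed 1 mm further (about 5 N in all), and only then let go.

- **Problem on the way:** on the first descent over the trivet the arm hit joint 5's lower limit and stopped about 22 mm short, with the lid tilted about 2°. I raised the lid, turned the lean direction about 70° round the lid's axis, and came down again without trouble.
- **Final position:** the two cameras put the lid within about 7 mm of the plate centre, against the 25 mm allowed. It looked level; I did not measure the tilt.
- **Everything else:** the short canister's lid measured within about 8 mm of where it was. The other things looked unmoved in the last picture. No rack contact showed in the wrist force.
- **Check that disagreed:** the network's positions for the opened tall canister were spread widely between the two cameras. It reports the middle of the visible surface, so I judged the canister upright and in place from the picture instead.
- **At hand-in:** the gripper was open and touching nothing, at about 21 s of the 45 s allowed.

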